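Release a roller magazine into its catch tray

TASK

Empty the roller magazine. First slide the blue catch tray squarely home under the magazine's mouth, its rear wall up against the magazine's front face; then take the wood-handled release dowel and push it through the small orange-framed hole in the magazine's back until the spring catch inside lets go, so that the gate flies open and all three brass rollers run out into the tray. Leave the tray there with the rollers in it, lay the dowel flat on the green mat again with its wooden grip on the mat, and do not disturb the needle bottle, jar, relay module and loupe that stand close by.

Things in the scene. Friction and masses are not known exactly. Their poses are not given: they have to be found in the camera images.
- magazine: Grey roller magazine screwed to the worktop, 150 mm long (x), base 92 mm wide, 64 mm above it, 126 mm tall; origin at the centre of its underside at worktop level. -x points out of the mouth (front), +x out of the back. Three rollers wait in its sloped channel behind a red gate. Front face under the mouth: x = -57 mm; the lip above overhangs to x = -80 mm, underside 54 mm up. Back face: x = +70 mm.
- release_hole (a point): Centre of the 14 mm square, orange-framed hole in the outer face of the back: (70, 0, 68) mm in the magazine's frame, same axes; the dowel goes in level along -x. The catch plate stands 15 mm inside this face; pushed 7 to 8 mm farther (tip 23 mm inside) with about 5 N it frees the gate; rigid stop at tip 25.5 mm inside.
- catch (a joint): Spring catch behind the release hole, rad: 0 at rest, about 0.16 where it lets the gate go, 0.23 at its stop; it springs back when let go.
- gate (a joint): Red gate before the rollers, hinged at its top edge and sprung open, rad: 0 shut and caught, 1.5 fully open. Once released it flies open outwards (by itself) and stays open.
- catch_tray: Loose blue open tray, 110 mm long (x), 100 mm wide, 44 mm tall, walls and floor 3 mm, about 0.22 kg; origin at the centre of its underside. A black grip fin stands on its -x end, which points away from the magazine. Fully home, its axes are parallel to the magazine's and its origin lies at x = -112 mm, y = 0 in the magazine's frame.
- tray_fin (a point): Grip point of the tray's black fin: on its mid-plane, 50 mm above the tray's underside, (-61, 0, 50) mm in the tray's frame, axes as the tray's. The fin is 12 mm thick along x, 36 mm wide along y and 64 mm tall, outside the tray's end wall, so it stands free above the wall (44 mm).
- tray_in (a point): Centre of the tray's inner floor (inside 104 x 94 mm), 3 mm above its underside, axes as the tray's.
- dowel_grip (a point): Centre of the release dowel's wooden grip, 60 mm long (x), 14 mm wide (y), 22 mm tall (z), loose, 0.05 kg; +x points to the steel tip. It starts lying on the green mat, +z up, centre 11 mm over the mat.
- dowel_tip (a point): Tip of the dowel's round steel shaft, 8 mm thick and 70 mm long, on the grip's axis, 100 mm along +x from the grip's centre.
- tool_mat: Green mat fixed to the worktop, 170 mm (x) by 180 mm (y), 3 mm thick; origin at the centre of its underside.
- roller_1: Brass roller 1 of 3 (1 is nearest the gate), 18 mm thick, 46 mm long, 40 g; origin at its centre, its axis along its own y.
- roller_2: Brass roller 2 of 3 (1 is nearest the gate), 18 mm thick, 46 mm long, 40 g; origin at its centre, its axis along its own y.
- roller_3: Brass roller 3 of 3 (1 is nearest the gate), 18 mm thick, 46 mm long, 40 g; origin at its centre, its axis along its own y.
- flux_bottle: Bystander: white needle bottle, 34 mm thick, 108 mm tall with its needle; origin at the centre of its underside. It or the jar stands to either side behind the magazine.
- grommet_jar: Bystander: jar with a black lid, 50 mm thick, 43 mm tall; origin at the centre of its underside.
- relay_0: Bystander: white relay module with an amber top, 35 x 28 x 26 mm; origin at the centre of its underside. It or the loupe stands to either side of the tray's path.
- loupe: Bystander: black stand loupe, 41 mm thick, 34 mm tall; origin at the centre of its underside.
Not all that is in view belongs to the job. What is shaped like the part that bears dowel_grip but purple is not meant. There is more than one size of the catch_tray; the one meant has the size given above.

How it is judged:
On the way, in this order (a step that is already met when the one before it is completed fails the run):
1. the tray stands home under the mouth (rear wall within 9 mm of the front face, within 14 mm sideways and 0.12 rad of square), let go by the hand, the gate still shut (x of tray_in in the frame of magazine above -0.121 m and y of tray_in in the frame of magazine between -0.014 and 0.014 m and angle between the x axis of tray_in and the x axis of magazine, either way round below 0.12 rad and contact force between the fingers and catch_tray below 0.05 N and value of joint gate below 0.1 rad), for 0.2 s.
2. the dowel's tip, through the release hole, pushes the catch (x of dowel_tip in the frame of release_hole below -0.013 m and y of dowel_tip in the frame of release_hole between -0.012 and 0.012 m and z of dowel_tip in the frame of release_hole between -0.015 and 0.015 m and value of joint catch above 0.05 rad).
3. the gate is open and all three rollers lie in the tray (value of joint gate above 1 rad and x of roller_1 in the frame of tray_in between -0.05 and 0.05 m and y of roller_1 in the frame of tray_in between -0.048 and 0.048 m and z of roller_1 in the frame of tray_in between 0 and 0.035 m and x of roller_2 in the frame of tray_in between -0.05 and 0.05 m and y of roller_2 in the frame of tray_in between -0.048 and 0.048 m and z of roller_2 in the frame of tray_in between 0 and 0.035 m and x of roller_3 in the frame of tray_in between -0.05 and 0.05 m and y of roller_3 in the frame of tray_in between -0.048 and 0.048 m and z of roller_3 in the frame of tray_in between 0 and 0.035 m and linear speed of each of roller_1, roller_2, roller_3 below 0.03 m/s), for 0.2 s.
At the end, for the whole second after the job is handed in: Gate open (over 1 rad), catch sprung back; all three rollers at rest in the tray; tray still under the mouth (rear wall within 16 mm of the front face, 14 mm sideways, 0.12 rad); dowel lying flat with the centre of its grip over the green mat (all of step 3 and value of joint catch below 0.04 rad and x of tray_in in the frame of magazine above -0.128 m and y of tray_in in the frame of magazine between -0.014 and 0.014 m and angle between the x axis of tray_in and the x axis of magazine, either way round below 0.12 rad and x of dowel_grip in the frame of tool_mat between -0.085 and 0.085 m and y of dowel_grip in the frame of tool_mat between -0.09 and 0.09 m and height (world z) of dowel_grip below 0.022 m and height (world z) of dowel_tip below 0.03 m); the robot touches nothing.
It fails at once if the needle bottle is shifted by more than 20 mm or tipped over (distance of flux_bottle from where it was at the start of the episode above 0.02 m or angle between flux_bottle's own z axis and vertical above 0.5 rad).
It fails at once if the jar is shifted by more than 20 mm or tipped over (distance of grommet_jar from where it was at the start of the episode above 0.02 m or angle between grommet_jar's own z axis and vertical above 0.5 rad).
It fails at once if the relay module is shifted by more than 20 mm or tipped over (distance of relay_0 from where it was at the start of the episode above 0.02 m or angle between relay_0's own z axis and vertical above 0.5 rad).
It fails at once if the loupe is shifted by more than 20 mm or tipped over (distance of loupe from where it was at the start of the episode above 0.02 m or angle between loupe's own z axis and vertical above 0.5 rad).
It also fails if it takes over 67 s, if anything falls off the work surface, if the arm or the gripper's body presses on something with over 40 N, if the wrist force passes 120 N, or if a joint passes its speed limit or range.

ROBOT

A 6-joint arm with a two-finger parallel gripper is mounted at the origin on a cart in front of the work surface, level with it; the furniture and walls round the work are solid. World frame = base frame: x ahead of the robot, y to its left, z up, the work surface at z = 0. Lengths are in m, angles in rad, forces in N, time in s.
With the tool pointing down it reaches from about 0.275 to 1 m from the base axis. Payload 8.4 kg.
Tool frame: the origin (TCP) lies on the centre line of the jaws, within the pads' length; the fingertips stand 17 mm ahead of it and the grasp point (between the pads) lies 2 mm behind it; x points along the fingers, y is the direction in which the jaws open and shut, and the axes are right-handed (so a half turn about x gives the same grasp; the last joint's range is limited). The gripper opens to 85 mm and grips with 20 to 120 N. Pads are 22 mm wide; open, the fingers measure 114 mm over their backs; the gripper's body (76 mm by 85 mm) begins 54 mm behind the grasp point. The pads swing forward as they close: fully open they stand 13 mm farther back than shut.
Start: joints at [1.227, 0.353, 1.633, -0, 1.155, -0.002], TCP at [0.209, 0.589, 0.248] pointing down, gripper open.
Joint ranges: [-2.63, 2.63], [-0.92, 2.1], [0.06, 2.66], [-1.3, 4.44], [0, 2.69], [-3.02, 3.02]. Speed limits (rad/s): [2.22, 2.22, 2.79, 3.14, 3.14, 3.14].

INTERFACE

Orientations are given as a unit quaternion [x, y, z, w].
In Python, from rig import manip gives the robot as it stands.
- The arm moves only by the tool arm_command, never from a script. Its argument "commands" is a list of rows, each an object of numbers: "x", "y", "z": the shift along the tool's x, y, z in cm; "rx", "ry", "rz": the turn, a rotation vector about the tool's x, y, z in degrees. A call has 1 to 20 rows; each row shifts and turns the commanded pose from where the row before left it, along the tool's axes as they then stand; what a row does not reach is not made up. A row lasts 1/8 s, in which the tool goes at most 62.5 mm and 10.7 degrees, less where a joint would pass 70% of its speed; a pose out of reach is approached as far as the arm can. A call is refused whole if a number of a shift passes 6.25 or a number of a turn 10.7, either way. A call with a gripper value outside its range is refused whole. "claw" is the finger opening in cm, from 0 to 8.54, set as the call begins (left out, the last holds). The fingers move at their own pace and stop on an object; the grip force is fixed at half the most. Time passes only in rows, so rows that do not move let the fingers close. It gives the time, the measured TCP pose, the force and the opening at its end, in the units of the state.
- manip.get_obs(): the state, without advancing time (a new reading comes with each control period).
- manip.read_camera(name): name is "side" or "top"; returns a dict with "image" (480x640x3 uint8, red, green, blue), "intrinsics" (3x3 intrinsics, pixels), "rvec" (rotation vector, rad) and "tvec" (3), from world to camera coordinates, as OpenCV has them. Camera axes: x right, y down, z forward; pixel columns grow to the right and rows downward; lengths in m; the calibration is good to about 2 mm. A picture is of the moment at which its call begins. There is no depth.
- manip.hand_in(): hands the job in, once; it reports no verdict.
Trained networks look in the newest picture that a camera, given by its name, has taken for a name from the list of things; names that differ only in an ending like _2 or _b are one class to them, and where a whole thing is asked for, a point or a joint stands for the part that bears it (a point fixed in the world has none). Each returns a list of dicts, best first, with "p" (0 to 1); they miss things now and then, are a little off and sometimes report something else, mostly with a low value. They report only what shows in the picture. A call takes as long as a camera call. They do not tell look-alikes from the thing itself.
- manip.spot_in(camera, name): "at" ([row, column] in pixels, amid what is visible of it).
- manip.masks_of(camera, name): "mask" (480x640 bool, what is visible of it) and "at" ([row, column] in pixels, amid what is visible of it).
The state is a dict: "clock": time; "joint_pos": joint angles; "joint_velocities": joint speeds; "tau": joint torques, N m; "tool_pos": TCP position; "tool_rot": TCP orientation; "wrist_force": force on the tool from outside, world axes, zero at the start; "moment": the same for the moment, N m; "grip_width": finger opening in m.
Only numpy, scipy, OpenCV 4.12 (cv2) and the standard library are available. Lean on these libraries where they do the work, as an engineer would, in place of code of your own. Each camera call takes 0.05 s, during which the arm holds its last target. There are 200 camera calls.

## Working session

There is one attempt and no reset: what is moved stays moved. The work goes in short steps, Python scripts to look and compute and a tool call to move; the robot and the scene stay as the last step left them, time stands still between calls to the robot, and variables do not carry over. Pictures are saved under pics/ and viewed, about 8 in all and at most 12, crops included, and the job is handed in when it is done.

Besides the shell and the picture viewer there is one more tool, called after ">>>" as name(argument=value, ...) on one line, values as JSON. arm_command: Moves the arm, as the interface text tells. Its arguments: {"type":"object","properties":{"commands":{"type":"array"},"claw":{"type":"number"}},"required":["commands"]}

```bash
ls; mkdir -p pics; cat > h.py <<'E'
import numpy as np, cv2
from rig import manip
from scipy.spatial.transform import Rotation as R
def cam(n):
    c=manip.read_camera(n); c['R']=cv2.Rodrigues(np.array(c['rvec'],float))[0]; c['t']=np.array(c['tvec'],float).ravel(); c['K']=np.array(c['intrinsics'],float); return c
def ray(c,px,z):  # px=(row,col) -> world pt at height z
    d=c['R'].T@np.linalg.inv(c['K'])@np.array([px[1],px[0],1.]); o=-c['R'].T@c['t']
    return o+d*(z-o[2])/d[2]
def proj(c,p):
    q=c['K']@(c['R']@np.array(p,float)+c['t']); return np.round([q[1]/q[2],q[0]/q[2]],1)
def save(c,f,crop=None,s=1):
    im=c['image'][:,:,::-1]
    if crop: im=im[crop[0]:crop[1],crop[2]:crop[3]]
    cv2.imwrite('pics/'+f,cv2.resize(im,None,fx=s,fy=s,interpolation=cv2.INTER_CUBIC))
E
python3 - <<'E'
from h import *
print(manip.get_obs())
for n in('top','side'):
    c=cam(n); save(c,n+'0.png'); print(n,-c['R'].T@c['t'],c['K'][0,0],c['R'].round(2).tolist())
    for k in['magazine','catch_tray','dowel_grip','tool_mat','flux_bottle','grommet_jar','relay_0','loupe','release_hole']:
        print(k,[(np.round(d['at']).tolist(),round(d['p'],2)) for d in manip.spot_in(n,k)])
E
```

```text
pics
{'clock': 0.0, 'joint_pos': array([ 1.22660402e+00,  3.53621895e-01,  1.63414043e+00, -1.22770806e-05,
        1.15521147e+00, -2.32342170e-03]), 'joint_velocities': array([-5.97099527e-04,  2.07479559e-05,  1.41430687e-04,  3.71118972e-04,
       -3.20272186e-04, -7.36694717e-04]), 'tau': array([ 5.05125299e-04, -6.05272794e+01, -3.42066193e+01, -3.86557474e-05,
        9.43991763e-03,  1.59151489e-05]), 'tool_pos': array([0.20933381, 0.58841409, 0.24757537]), 'tool_rot': array([ 0.11979772,  0.69688198, -0.12076108,  0.69672144]), 'wrist_force': array([-0.25414505,  0.49449117,  0.34630107]), 'moment': array([ 0.00073218, -0.01167128, -0.00834926]), 'grip_width': 0.08541503555741367}
top [ 0.31958081 -0.00215961  1.1763478 ] 540.4284302022088 [[-0.0, -1.0, -0.03], [-0.98, 0.01, -0.19], [0.19, 0.03, -0.98]]
magazine [([263.0, 290.0], 0.9)]
catch_tray [([295.0, 161.0], 0.76), ([256.0, 220.0], 0.72)]
dowel_grip [([259.0, 492.0], 0.92), ([306.0, 415.0], 0.57)]
tool_mat [([279.0, 494.0], 0.8)]
flux_bottle [([304.0, 342.0], 0.47), ([254.0, 221.0], 0.22), ([263.0, 489.0], 0.18)]
grommet_jar [([224.0, 343.0], 0.89)]
relay_0 [([325.0, 247.0], 0.63)]
loupe [([211.0, 246.0], 0.68)]
release_hole [([264.0, 292.0], 0.86), ([212.0, 246.0], 0.31)]
side [ 0.542829   -1.35100917  0.68197605] 605.0146871665472 [[1.0, 0.03, 0.01], [0.02, -0.4, -0.92], [-0.03, 0.92, -0.4]]
magazine [([250.0, 313.0], 0.96)]
catch_tray [([214.0, 298.0], 0.86), ([225.0, 331.0], 0.78)]
dowel_grip [([306.0, 271.0], 0.61), ([343.0, 300.0], 0.46)]
tool_mat []
flux_bottle [([264.0, 282.0], 0.78)]
grommet_jar []
relay_0 [([236.0, 273.0], 0.64), ([246.0, 317.0], 0.33)]
loupe []
release_hole [([246.0, 317.0], 0.56)]
```

View pics/top0.png

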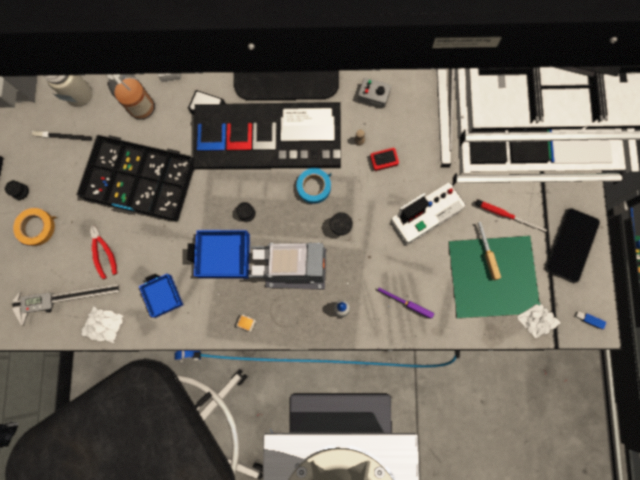

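View pics/side0.png

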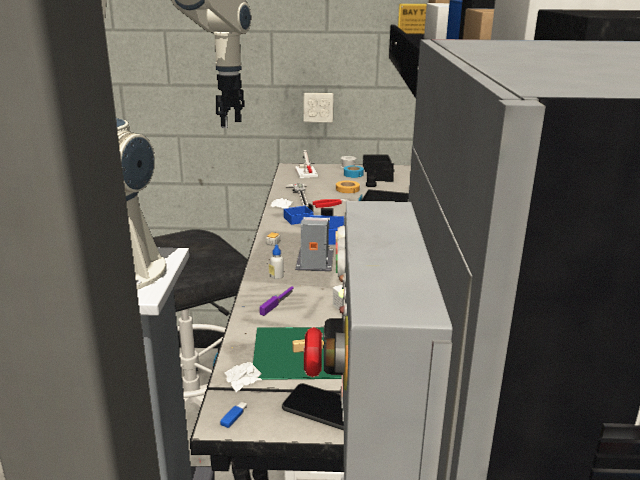

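Image up is +x and image right is −y, so the magazine's mouth faces +y. There are two blue trays: a large one at (255,220) with its fin at (254,190), and a small one at (295,161). For the dowel, the wooden-gripped one is at (262,491) on the mat, the purple one at (303,405) is a decoy, and the red screwdriver at (210,497) is another. I choose the large tray and the wooden dowel.

```bash
python3 - <<'E'
from h import *
c=cam('top'); cv2.imwrite('top0raw.png',c['image'][:,:,::-1])
a=c['image'][205:335,180:355,::-1]; b=c['image'][215:325,440:545,::-1]
a=cv2.resize(a,None,fx=4,fy=4,interpolation=cv2.INTER_CUBIC); b=cv2.resize(b,None,fx=4,fy=4,interpolation=cv2.INTER_CUBIC)
cv2.imwrite('pics/a.png',a); cv2.imwrite('pics/b.png',b)
for k in['catch_tray','magazine','dowel_grip','tool_mat','flux_bottle','grommet_jar','relay_0','loupe']:
    for d in manip.masks_of('top',k)[:2]:
        m=d['mask'].astype(np.uint8); ct=max(cv2.findContours(m,0,2)[0],key=cv2.contourArea)
        print(k,round(d['p'],2),np.round(d['at']),[np.round(v,1).tolist() if not np.isscalar(v) else round(v,1) for v in cv2.minAreaRect(ct)], ray(c,d['at'],0.02).round(3), cv2.boundingRect(ct))
E
```

```text
catch_tray 0.65 [254. 222.] [[218.0, 254.0], [48.0, 62.0], 90.0] [0.528 0.254 0.02 ] (187, 230, 63, 49)
catch_tray 0.56 [295. 161.] [[159.6, 293.3], [42.0, 35.5], 68.2] [0.439 0.383 0.02 ] (139, 274, 43, 44)
magazine 0.86 [266. 290.] [[287.7, 265.5], [74.7, 47.1], 2.0] [0.501 0.103 0.02 ] (250, 243, 76, 48)
magazine 0.27 [255. 220.] [[218.0, 254.0], [62.0, 48.0], -0.0] [0.526 0.259 0.02 ] (187, 230, 63, 49)
dowel_grip 0.65 [305. 414.] [[405.1, 302.8], [60.8, 9.4], 26.6] [ 0.415 -0.16   0.02 ] (378, 288, 56, 31)
dowel_grip 0.58 [260. 488.] [[487.1, 250.7], [60.1, 9.8], 71.6] [ 0.511 -0.324  0.02 ] (478, 222, 22, 58)
tool_mat 0.75 [280. 494.] [[493.7, 276.7], [78.2, 87.0], 86.1] [ 0.469 -0.334  0.02 ] (448, 236, 92, 83)
flux_bottle 0.75 [304. 341.] [[341.5, 308.0], [16.0, 15.0], 90.0] [ 0.418 -0.005  0.02 ] (334, 300, 16, 17)
flux_bottle 0.18 [253. 222.] [[217.5, 254.0], [48.0, 63.0], 90.0] [0.531 0.254 0.02 ] (186, 230, 64, 49)
grommet_jar 0.88 [221. 338.] [[341.5, 223.0], [22.0, 23.0], 90.0] [ 0.6   -0.002  0.02 ] (330, 212, 24, 23)
relay_0 0.71 [324. 248.] [[245.9, 322.7], [16.5, 13.9], 26.6] [0.377 0.193 0.02 ] (237, 315, 19, 16)
loupe 0.8 [211. 244.] [[244.9, 211.8], [20.1, 17.9], 63.4] [0.626 0.208 0.02 ] (236, 202, 20, 21)
```

View pics/a.png

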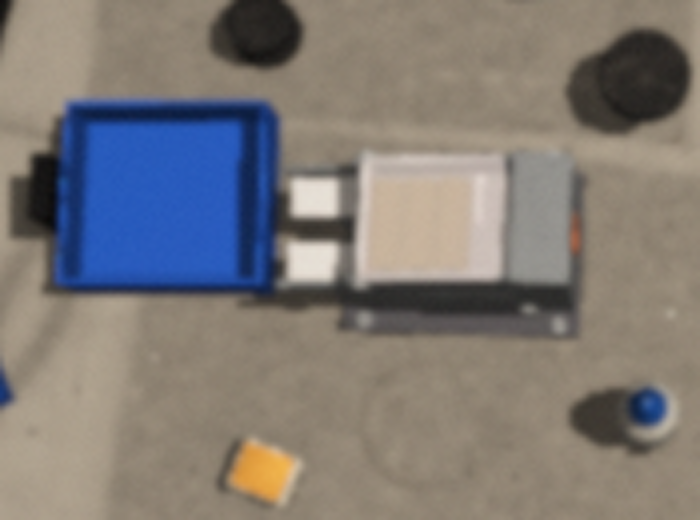

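View pics/b.png

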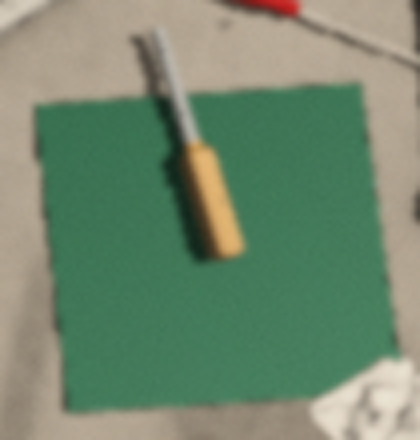

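The crops show the tray's rim corners, the magazine's back block, the orange hole frame at its right and the dowel with its tip pointing up. The relay is below the tray's path, the loupe above it, the jar and bottle are behind the magazine, and the rival objects are well apart from these.

```bash
python3 - <<'E'
from h import *
c=cam('top')
A=lambda x,y,z: ray(c,(205+(y-2)/4,180+(x-2)/4),z)[:2]
B=lambda x,y,z: ray(c,(215+(y-2)/4,440+(x-2)/4),z)[:2]
ang=lambda a,b: np.degrees(np.arctan2(*(b-a)[::-1])).round(1)
t=[A(66,103,.044),A(275,103,.044),A(273,290,.044),A(56,289,.044)]
print('tray',np.round(t,3).tolist(),'c',np.mean(t,0).round(4),'sz',[np.linalg.norm(t[i]-t[(i+1)%4]).round(3) for i in range(4)],'ang',ang(t[0],t[1]),ang(t[3],t[2]),ang(t[3],t[0])-180,ang(t[2],t[1]))
b=[A(572,152,.126),A(572,283,.126),A(508,152,.126),A(508,283,.126),A(358,152,.126),A(355,283,.126)]
print('magtop',np.round(b,4).tolist(),ang(b[4],b[0]),ang(b[5],b[1]),ang(b[1],b[0]))
for z in(0.004,.008): 
  e=[A(580,334,z),A(340,328,z)]; print('base',np.round(e,4).tolist(),ang(e[1],e[0]))
print('hole px frame',A(575,232,.068))
print('fin top',A(43,190,.064),A(31,152,.064),A(31,228,.064))
d=[B(157,28,.014),B(190,145,.014),B(197,147,.025),B(230,254,.025),B(212,202,.025)]
print('dowel',np.round(d,4).tolist(),ang(d[3],d[2]),ang(d[4],d[0]),np.linalg.norm(d[0]-d[4]))
m=[B(36,104,.003),B(361,84,.003),B(398,400,.003),B(66,410,.003)]
print('mat',np.round(m,3).tolist(),np.mean(m,0))
for n,p,z in(('relay',(265,470),.026),('loupe',(262,30),.034),('jar',(645,75),.043),('bot',(648,408),.09)): print(n,A(*p,z).round(3))
E
```

```text
tray [[0.577, 0.306], [0.576, 0.193], [0.474, 0.191], [0.475, 0.307]] c [0.5256 0.2495] sz [np.float64(0.114), np.float64(0.102), np.float64(0.116), np.float64(0.101)] ang -90.5 -90.6 -180.5 0.9
magtop [[0.5312, 0.0302], [0.4657, 0.0303], [0.5314, 0.062], [0.4659, 0.0617], [0.532, 0.1367], [0.4663, 0.1369]] -90.4 -90.3 -0.1
base [[0.4547, 0.0297], [0.4586, 0.1609]] -91.7
base [[0.4542, 0.0296], [0.4581, 0.1603]] -91.7
hole px frame [0.50049042 0.03046106]
fin top [0.52528621 0.3110797 ] [0.5457707  0.31843372] [0.50502976 0.31648156]
dowel [[0.5983, -0.3093], [0.5329, -0.3233], [0.5298, -0.324], [0.4719, -0.3379], [0.4999, -0.3301]] 13.5 12.0 0.10057425353944073
mat [[0.558, -0.244], [0.568, -0.422], [0.396, -0.428], [0.391, -0.252]] [ 0.47846362 -0.33632173]
relay [0.381 0.196]
loupe [0.619 0.203]
jar [ 0.59  -0.007]
bot [ 0.407 -0.007]
```

```bash
cat >> h.py <<'E'
def plan(p,yaw):  # yaw of tool y axis in world (deg), pointing down; mod 180
    o=manip.get_obs(); Rt=R.from_quat(o['tool_rot']).as_matrix()
    print('tool axes',Rt.round(3).tolist(),'pos',np.round(o['tool_pos'],4),'q',np.round(o['joint_pos'],2),'w',round(o['grip_width'],4),'F',np.round(o['wrist_force'],1),'t',o['clock'])
    x=np.array([0,0,-1.]); y=np.array([np.cos(np.radians(yaw)),np.sin(np.radians(yaw)),0])
    for s in(1,-1):
        T=np.c_[x,s*y,np.cross(x,s*y)]
        print('turn(deg, tool)',np.degrees(R.from_matrix(Rt.T@T).as_rotvec()).round(1),'shift cm before turn',(Rt.T@(np.array(p)-o['tool_pos'])*100).round(2),'after',(T.T@(np.array(p)-o['tool_pos'])*100).round(2))
E
python3 -c "
from h import *
plan((.525,.3105,.12),89.4)"
```

```text
tool axes [[-0.0, 0.335, 0.942], [-0.0, 0.942, -0.335], [-1.0, -0.0, -0.0]] pos [0.2095 0.5888 0.2483] q [ 1.23  0.35  1.63  0.    1.16 -0.  ] w 0.0853 F [ 0.1  0.4 -0.2] t 1.5
turn(deg, tool) [-19.  -0.   0.] shift cm before turn [ 12.83 -15.65  39.06] after [ 12.83 -27.5   31.84]
turn(deg, tool) [161.   0.   0.] shift cm before turn [ 12.83 -15.65  39.06] after [ 12.83  27.5  -31.84]
```

>>> arm_command(commands=[{"rx": -9.5},{"rx": -9.5},{"x": 1.6,"y": -3.4,"z": 3.95},{"x": 1.6,"y": -3.4,"z": 3.95},{"x": 1.6,"y": -3.4,"z": 3.95},{"x": 1.6,"y": -3.4,"z": 3.95},{"x": 1.6,"y": -3.4,"z": 3.95},{"x": 1.6,"y": -3.4,"z": 3.95},{"x": 1.6,"y": -3.4,"z": 3.95},{"x": 1.6,"y": -3.4,"z": 3.95},{},{},{}])

```text
$.commands[0]: bad value
```

```bash
python3 -c "
from h import *
plan((.525,.3105,.05),89.4)
c=cam('top'); save(c,'c.png',(190,320,150,350),4)"
```

```text
tool axes [[-0.0, 0.335, 0.942], [-0.0, 0.942, -0.335], [-1.0, -0.0, -0.0]] pos [0.2095 0.5888 0.2483] q [ 1.23  0.35  1.63  0.    1.16 -0.  ] w 0.0853 F [ 0.1  0.4 -0.2] t 1.5
turn(deg, tool) [-19.  -0.   0.] shift cm before turn [ 19.83 -15.65  39.06] after [ 19.83 -27.5   31.84]
turn(deg, tool) [161.   0.   0.] shift cm before turn [ 19.83 -15.65  39.06] after [ 19.83  27.5  -31.84]
```

View pics/c.png

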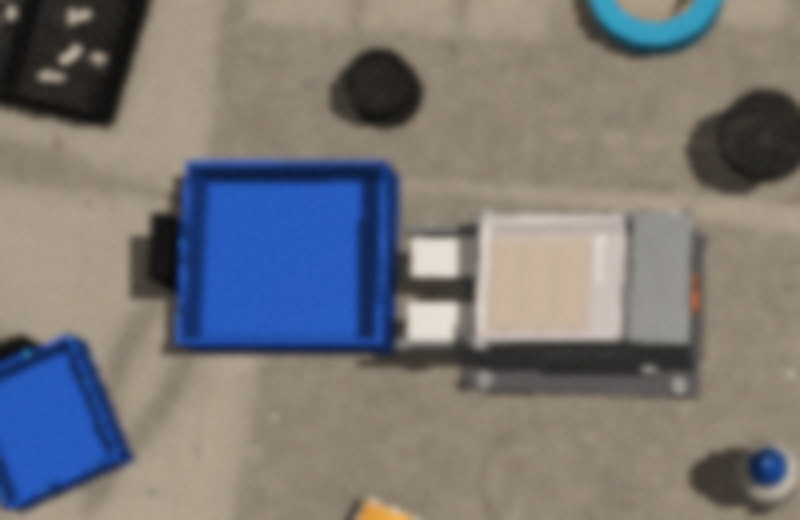

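The move was refused, probably because each row needs all six keys. The picture shows the scene unchanged, with the fin at about (253,190).

>>> arm_command(commands=[{"x": 0,"y": 0,"z": 0,"rx": -9.5,"ry": 0,"rz": 0},{"x": 0,"y": 0,"z": 0,"rx": -9.5,"ry": 0,"rz": 0},{"x": 1.6,"y": -3.4,"z": 3.95,"rx": 0,"ry": 0,"rz": 0},{"x": 1.6,"y": -3.4,"z": 3.95,"rx": 0,"ry": 0,"rz": 0},{"x": 1.6,"y": -3.4,"z": 3.95,"rx": 0,"ry": 0,"rz": 0},{"x": 1.6,"y": -3.4,"z": 3.95,"rx": 0,"ry": 0,"rz": 0},{"x": 1.6,"y": -3.4,"z": 3.95,"rx": 0,"ry": 0,"rz": 0},{"x": 1.6,"y": -3.4,"z": 3.95,"rx": 0,"ry": 0,"rz": 0},{"x": 1.6,"y": -3.4,"z": 3.95,"rx": 0,"ry": 0,"rz": 0},{"x": 1.6,"y": -3.4,"z": 3.95,"rx": 0,"ry": 0,"rz": 0},{"x": 0,"y": 0,"z": 0,"rx": 0,"ry": 0,"rz": 0},{"x": 0,"y": 0,"z": 0,"rx": 0,"ry": 0,"rz": 0}])

```text
clock: 3.05
tool_pos: [0.5226, 0.3136, 0.1202]
tool_rot: [0.004, 0.707, -0.004, 0.707]
wrist_force: [0.1, -0.8, -0.7]
grip_width: 0.0854
```

```bash
python3 -c "
from h import *
plan((.525,.3105,.052),89.4)"
```

```text
tool axes [[-0.0, 0.011, 1.0], [0.0, 1.0, -0.011], [-1.0, 0.0, -0.0]] pos [0.5226 0.3136 0.1202] q [ 0.54  0.47  1.77  0.    0.9  -1.02] w 0.0854 F [ 0.1 -0.8 -0.7] t 3.05
turn(deg, tool) [-0. -0. -0.] shift cm before turn [ 6.82 -0.31  0.25] after [ 6.82 -0.31  0.25]
turn(deg, tool) [180.  -0.   0.] shift cm before turn [ 6.82 -0.31  0.25] after [ 6.82  0.31 -0.25]
```

>>> arm_command(commands=[{"x": 1.7,"y": -0.1,"z": 0.1,"rx": 0,"ry": 0,"rz": 0},{"x": 1.7,"y": -0.1,"z": 0.1,"rx": 0,"ry": 0,"rz": 0},{"x": 1.7,"y": -0.1,"z": 0,"rx": 0,"ry": 0,"rz": 0},{"x": 1.7,"y": -0.1,"z": 0,"rx": 0,"ry": 0,"rz": 0},{"x": 0,"y": 0,"z": 0,"rx": 0,"ry": 0,"rz": 0}])

```text
clock: 3.68
tool_pos: [0.5235, 0.309, 0.0503]
tool_rot: [0.003, 0.708, -0.004, 0.706]
wrist_force: [0.6, -0.2, -0.3]
grip_width: 0.0854
```

>>> arm_command(commands=[{"x": 0,"y": 0,"z": 0,"rx": 0,"ry": 0,"rz": 0},{"x": 0,"y": 0,"z": 0,"rx": 0,"ry": 0,"rz": 0},{"x": 0,"y": 0,"z": 0,"rx": 0,"ry": 0,"rz": 0},{"x": 0,"y": 0,"z": 0,"rx": 0,"ry": 0,"rz": 0},{"x": 0,"y": 0,"z": 0,"rx": 0,"ry": 0,"rz": 0},{"x": 0,"y": 0,"z": 0,"rx": 0,"ry": 0,"rz": 0},{"x": 0,"y": 0,"z": 0,"rx": 0,"ry": 0,"rz": 0},{"x": 0,"y": 0,"z": 0,"rx": 0,"ry": 0,"rz": 0}], claw=0.5)

```text
clock: 4.68
tool_pos: [0.5252, 0.3101, 0.0533]
tool_rot: [0.004, 0.707, -0.003, 0.708]
wrist_force: [-0.6, 2.5, 6.8]
grip_width: 0.0134
```

>>> arm_command(commands=[{"x": 0,"y": 0,"z": -0.6,"rx": 0,"ry": 0,"rz": 0},{"x": 0,"y": 0,"z": -0.7,"rx": 0,"ry": 0,"rz": 0},{"x": 0,"y": 0,"z": -0.7,"rx": 0,"ry": 0,"rz": 0},{"x": 0,"y": 0,"z": -0.6,"rx": 0,"ry": 0,"rz": 0},{"x": 0,"y": -0.6,"z": 0,"rx": 0,"ry": 0,"rz": 0},{"x": 0,"y": -0.6,"z": 0,"rx": 0,"ry": 0,"rz": 0},{"x": 0,"y": -0.6,"z": 0,"rx": 0,"ry": 0,"rz": 0},{"x": 0,"y": -0.6,"z": 0,"rx": 0,"ry": 0,"rz": 0},{"x": 0,"y": -0.6,"z": 0,"rx": 0,"ry": 0,"rz": 0},{"x": 0,"y": -0.2,"z": 0,"rx": 0,"ry": 0,"rz": 0},{"x": 0,"y": 0,"z": 0,"rx": 0,"ry": 0,"rz": 0}])

```text
clock: 6.05
tool_pos: [0.4999, 0.2791, 0.0538]
tool_rot: [0.004, 0.706, -0.003, 0.708]
wrist_force: [1.0, 3.8, 8.0]
grip_width: 0.0139
```

```bash
python3 -c "
from h import *
plan((.499,.2726,.052),89.4)
c=cam('top'); save(c,'d.png',(190,320,150,350),4)
for d in manip.masks_of('top','catch_tray'): print(d['p'],d['at'])"
```

```text
tool axes [[0.003, 0.01, 1.0], [0.002, 1.0, -0.01], [-1.0, 0.002, 0.003]] pos [0.4999 0.2791 0.0538] q [ 0.51  0.52  1.89  0.    0.73 -1.05] w 0.0139 F [1.  3.8 8. ] t 6.05
turn(deg, tool) [ 0.   0.2 -0.1] shift cm before turn [ 0.18 -0.65 -0.09] after [ 0.18 -0.65 -0.09]
turn(deg, tool) [-180.     0.2    0.3] shift cm before turn [ 0.18 -0.65 -0.09] after [0.18 0.65 0.09]
0.77 [266.2, 238.1]
```

View pics/d.png

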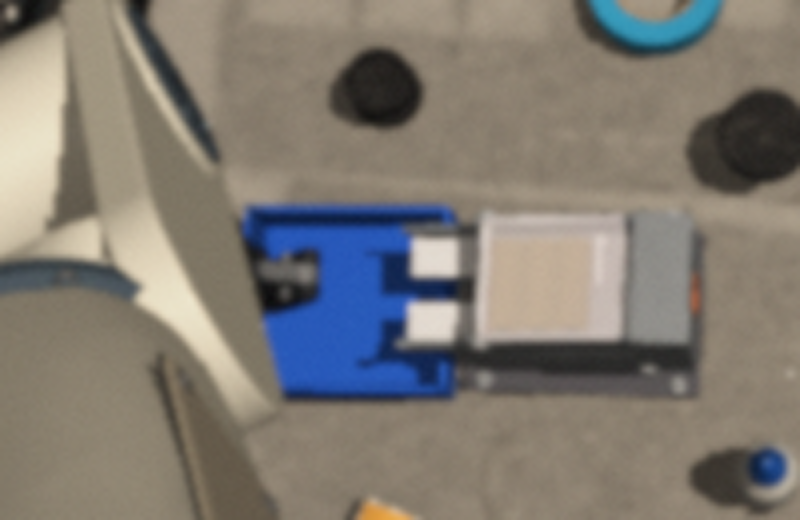

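The tray sits under the lip and square. Its right rim edge is near crop column 455, and it is a few mm short of home.

>>> arm_command(commands=[{"x": 0,"y": -0.3,"z": 0,"rx": 0,"ry": 0,"rz": 0},{"x": 0,"y": -0.3,"z": 0,"rx": 0,"ry": 0,"rz": 0},{"x": 0,"y": 0,"z": 0,"rx": 0,"ry": 0,"rz": 0},{"x": 0,"y": 0,"z": 0,"rx": 0,"ry": 0,"rz": 0}])

```text
clock: 6.65
tool_pos: [0.5005, 0.2742, 0.054]
tool_rot: [0.005, 0.705, -0.002, 0.709]
wrist_force: [2.1, 9.0, 6.7]
grip_width: 0.0137
```

>>> arm_command(commands=[{"x": 0,"y": -0.2,"z": 0,"rx": 0,"ry": 0,"rz": 0},{"x": 0,"y": 0,"z": 0,"rx": 0,"ry": 0,"rz": 0},{"x": 0,"y": 0,"z": 0,"rx": 0,"ry": 0,"rz": 0}])

```text
clock: 7.02
tool_pos: [0.5011, 0.2738, 0.0544]
tool_rot: [0.007, 0.705, -0.002, 0.709]
wrist_force: [0.6, 18.2, 5.4]
grip_width: 0.0135
```

>>> arm_command(commands=[{"x": 0,"y": 0,"z": 0,"rx": 0,"ry": 0,"rz": 0},{"x": 0,"y": 0,"z": 0,"rx": 0,"ry": 0,"rz": 0},{"x": 0,"y": 0,"z": 0,"rx": 0,"ry": 0,"rz": 0},{"x": 0,"y": 0,"z": 0,"rx": 0,"ry": 0,"rz": 0},{"x": 0,"y": 0,"z": 0,"rx": 0,"ry": 0,"rz": 0},{"x": -3,"y": 0,"z": 0,"rx": 0,"ry": 0,"rz": 0},{"x": -5,"y": 0,"z": 0,"rx": 0,"ry": 0,"rz": 0},{"x": -5,"y": 0,"z": 0,"rx": 0,"ry": 0,"rz": 0},{"x": -5,"y": 0,"z": 0,"rx": 0,"ry": 0,"rz": 0},{"x": 0,"y": 0,"z": 0,"rx": 0,"ry": 0,"rz": 0},{"x": 0,"y": 0,"z": 0,"rx": 0,"ry": 0,"rz": 0}], claw=6)

```text
clock: 8.4
tool_pos: [0.4979, 0.2697, 0.2319]
tool_rot: [0.004, 0.707, -0.004, 0.707]
wrist_force: [-0.3, -0.2, -1.1]
grip_width: 0.0599
```

```bash
python3 -c "
from h import *
plan((.500,-.330,.12),102.2)"
```

```text
tool axes [[-0.0, 0.01, 1.0], [-0.0, 1.0, -0.01], [-1.0, -0.0, -0.0]] pos [0.4979 0.2697 0.2319] q [ 0.49  0.28  1.78 -0.    1.09 -1.07] w 0.0599 F [-0.3 -0.2 -1.1] t 8.4
turn(deg, tool) [-12.8  -0.    0. ] shift cm before turn [ 11.2  -59.96   0.83] after [ 11.19 -58.66 -12.47]
turn(deg, tool) [167.2   0.    0. ] shift cm before turn [ 11.2  -59.96   0.83] after [11.19 58.66 12.47]
```

>>> arm_command(commands=[{"x": 0,"y": 0,"z": 0,"rx": 10.45,"ry": 0,"rz": 0},{"x": 0,"y": 0,"z": 0,"rx": 10.45,"ry": 0,"rz": 0},{"x": 0,"y": 0,"z": 0,"rx": 10.45,"ry": 0,"rz": 0},{"x": 0,"y": 0,"z": 0,"rx": 10.45,"ry": 0,"rz": 0},{"x": 0,"y": 0,"z": 0,"rx": 10.45,"ry": 0,"rz": 0},{"x": 0,"y": 0,"z": 0,"rx": 10.45,"ry": 0,"rz": 0},{"x": 0,"y": 0,"z": 0,"rx": 10.45,"ry": 0,"rz": 0},{"x": 0,"y": 0,"z": 0,"rx": 10.45,"ry": 0,"rz": 0},{"x": 0,"y": 0,"z": 0,"rx": 10.45,"ry": 0,"rz": 0},{"x": 0,"y": 0,"z": 0,"rx": 10.45,"ry": 0,"rz": 0},{"x": 0,"y": 0,"z": 0,"rx": 10.45,"ry": 0,"rz": 0},{"x": 0,"y": 0,"z": 0,"rx": 10.45,"ry": 0,"rz": 0},{"x": 0,"y": 0,"z": 0,"rx": 10.45,"ry": 0,"rz": 0},{"x": 0,"y": 0,"z": 0,"rx": 10.45,"ry": 0,"rz": 0},{"x": 0,"y": 0,"z": 0,"rx": 10.45,"ry": 0,"rz": 0},{"x": 0,"y": 0,"z": 0,"rx": 10.45,"ry": 0,"rz": 0},{"x": 0,"y": 0,"z": 0,"rx": 0,"ry": 0,"rz": 0}])

```text
clock: 10.52
tool_pos: [0.4975, 0.2695, 0.2305]
tool_rot: [-0.702, -0.075, 0.704, -0.076]
wrist_force: [0.4, 0.1, 0.0]
grip_width: 0.0604
```

>>> arm_command(commands=[{"x": 0.9,"y": 4.9,"z": 1.04,"rx": 0,"ry": 0,"rz": 0},{"x": 0.9,"y": 4.9,"z": 1.04,"rx": 0,"ry": 0,"rz": 0},{"x": 0.9,"y": 4.9,"z": 1.04,"rx": 0,"ry": 0,"rz": 0},{"x": 0.9,"y": 4.9,"z": 1.04,"rx": 0,"ry": 0,"rz": 0},{"x": 0.9,"y": 4.9,"z": 1.04,"rx": 0,"ry": 0,"rz": 0},{"x": 0.9,"y": 4.9,"z": 1.04,"rx": 0,"ry": 0,"rz": 0},{"x": 0.9,"y": 4.9,"z": 1.04,"rx": 0,"ry": 0,"rz": 0},{"x": 0.9,"y": 4.9,"z": 1.04,"rx": 0,"ry": 0,"rz": 0},{"x": 0.9,"y": 4.9,"z": 1.04,"rx": 0,"ry": 0,"rz": 0},{"x": 0.9,"y": 4.9,"z": 1.04,"rx": 0,"ry": 0,"rz": 0},{"x": 0.9,"y": 4.9,"z": 1.04,"rx": 0,"ry": 0,"rz": 0},{"x": 0.9,"y": 4.9,"z": 1.04,"rx": 0,"ry": 0,"rz": 0},{"x": 0,"y": 0,"z": 0,"rx": 0,"ry": 0,"rz": 0},{"x": 0,"y": 0,"z": 0,"rx": 0,"ry": 0,"rz": 0}])

```text
clock: 12.28
tool_pos: [0.4999, -0.3307, 0.1233]
tool_rot: [-0.702, -0.076, 0.704, -0.075]
wrist_force: [1.2, 0.8, -1.0]
grip_width: 0.0601
```

```bash
python3 -c "
from h import *
plan((.500,-.330,.018),102.2)
c=cam('top'); save(c,'e.png',(190,320,190,360),4)"
```

```text
tool axes [[-0.002, 0.214, -0.977], [0.001, -0.977, -0.214], [-1.0, -0.002, 0.001]] pos [ 0.4999 -0.3307  0.1233] q [-0.59  0.46  1.79  0.    0.9   0.77] w 0.0601 F [ 1.2  0.8 -1. ] t 12.275
turn(deg, tool) [-1.799e+02 -2.000e-01  1.000e-01] shift cm before turn [10.53 -0.05 -0.04] after [10.53  0.06  0.02]
turn(deg, tool) [0.1 0.1 0.1] shift cm before turn [10.53 -0.05 -0.04] after [10.53 -0.06 -0.02]
```

View pics/e.png

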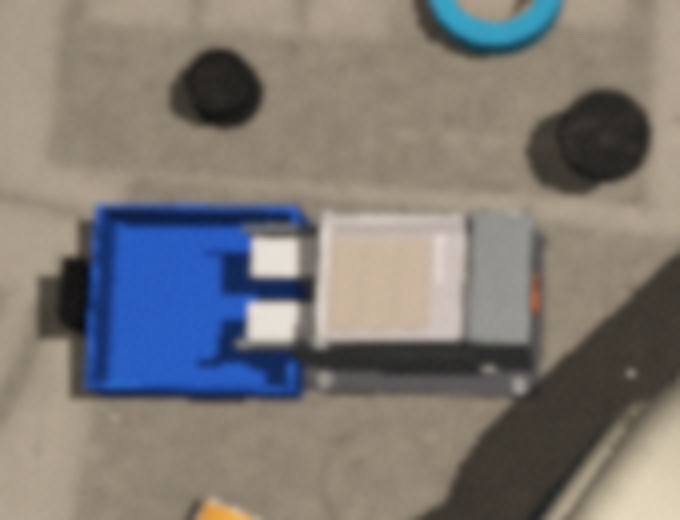

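The tray is under the mouth and square, with rim corners in the crop at about (207,96), (207,300), (397,301) and (391,86). I go on to grasp the dowel.

>>> arm_command(commands=[{"x": 3,"y": -0.05,"z": 0,"rx": 0,"ry": 0,"rz": 0},{"x": 3,"y": 0,"z": 0,"rx": 0,"ry": 0,"rz": 0},{"x": 2.5,"y": 0,"z": 0,"rx": 0,"ry": 0,"rz": 0},{"x": 1.4,"y": 0,"z": 0,"rx": 0,"ry": 0,"rz": 0},{"x": 0,"y": 0,"z": 0,"rx": 0,"ry": 0,"rz": 0},{"x": 0,"y": 0,"z": 0,"rx": 0,"ry": 0,"rz": 0}])

```text
clock: 13.08
tool_pos: [0.5012, -0.3308, 0.0262]
tool_rot: [0.703, 0.075, -0.703, 0.076]
wrist_force: [0.5, -0.4, 0.3]
grip_width: 0.0599
```

```bash
python3 - <<'E'
from h import *
c=cam('top')
A=lambda x,y,z: ray(c,(190+(y-2)/4,190+(x-2)/4),z)[:2]
t=[A(96,208,.044),A(301,208,.044),A(301,396,.044),A(87,390,.044)]
print(np.round(t,4).tolist(),np.mean(t,0))
o=manip.get_obs(); print(o['tool_pos'],o['wrist_force'])
E
```

```text
[[0.5516, 0.2674], [0.5508, 0.1567], [0.4496, 0.1547], [0.4534, 0.2684]] [0.50135432 0.21178886]
[ 0.50127419 -0.33095479  0.02633868] [-0.86429524 -0.69849825  0.04342501]
```

>>> arm_command(commands=[{"x": 0,"y": 0,"z": 0,"rx": 0,"ry": 0,"rz": 0},{"x": 0,"y": 0,"z": 0,"rx": 0,"ry": 0,"rz": 0},{"x": 0,"y": 0,"z": 0,"rx": 0,"ry": 0,"rz": 0},{"x": 0,"y": 0,"z": 0,"rx": 0,"ry": 0,"rz": 0},{"x": 0,"y": 0,"z": 0,"rx": 0,"ry": 0,"rz": 0},{"x": 0,"y": 0,"z": 0,"rx": 0,"ry": 0,"rz": 0},{"x": 0,"y": 0,"z": 0,"rx": 0,"ry": 0,"rz": 0},{"x": 0,"y": 0,"z": 0,"rx": 0,"ry": 0,"rz": 0}], claw=0.5)

```text
clock: 14.12
tool_pos: [0.5009, -0.331, 0.0259]
tool_rot: [0.703, 0.075, -0.703, 0.075]
wrist_force: [-1.1, 0.5, 6.1]
grip_width: 0.0125
```

>>> arm_command(commands=[{"x": -1.5,"y": 0,"z": 0,"rx": 0,"ry": 0,"rz": 0},{"x": -4,"y": 0,"z": 0,"rx": 0,"ry": 0,"rz": 0},{"x": -5,"y": 0,"z": 0,"rx": 0,"ry": 0,"rz": 0},{"x": -2,"y": 0,"z": 0,"rx": -9.7,"ry": 0,"rz": 0},{"x": 0,"y": 0,"z": 0,"rx": -9.7,"ry": 0,"rz": 0},{"x": 0,"y": 0,"z": 0,"rx": -9.7,"ry": 0,"rz": 0},{"x": 0,"y": 0,"z": 0,"rx": -9.7,"ry": 0,"rz": 0},{"x": 0,"y": 0,"z": 0,"rx": -9.7,"ry": 0,"rz": 0},{"x": 0,"y": 0,"z": 0,"rx": -9.7,"ry": 0,"rz": 0},{"x": 0,"y": 0,"z": 0,"rx": -9.7,"ry": 0,"rz": 0},{"x": 0,"y": 0,"z": 0,"rx": -9.7,"ry": 0,"rz": 0},{"x": 0,"y": 0,"z": 0,"rx": 0,"ry": 0,"rz": 0},{"x": 0,"y": 0,"z": 0,"rx": 0,"ry": 0,"rz": 0}])

```text
clock: 15.75
tool_pos: [0.5006, -0.3307, 0.1507]
tool_rot: [0.502, 0.498, -0.502, 0.498]
wrist_force: [0.1, 0.5, -0.5]
grip_width: 0.0127
```

```bash
python3 -c "
from h import *
plan((.4985,-.15,.080),-.5)"
```

```text
tool axes [[0.0, 1.0, -0.007], [-0.0, -0.007, -1.0], [-1.0, 0.0, 0.0]] pos [ 0.5006 -0.3307  0.1507] q [-0.59  0.42  1.77  0.    0.95 -0.58] w 0.0127 F [ 0.1  0.5 -0.5] t 15.75
turn(deg, tool) [ 0.1  0.  -0. ] shift cm before turn [  7.07  -0.34 -18.07] after [  7.07  -0.37 -18.07]
turn(deg, tool) [-179.9    0.     0. ] shift cm before turn [  7.07  -0.34 -18.07] after [ 7.07  0.37 18.07]
```

>>> arm_command(commands=[{"x": 1.4,"y": 0,"z": -3.6,"rx": 0,"ry": 0,"rz": 0},{"x": 1.4,"y": 0,"z": -3.6,"rx": 0,"ry": 0,"rz": 0},{"x": 1.4,"y": 0,"z": -3.6,"rx": 0,"ry": 0,"rz": 0},{"x": 1.4,"y": 0,"z": -3.6,"rx": 0,"ry": 0,"rz": 0},{"x": 1.4,"y": 0,"z": -3.6,"rx": 0,"ry": 0,"rz": 0},{"x": 0,"y": 0,"z": 0,"rx": 0,"ry": 0,"rz": 0},{"x": 0,"y": 0,"z": 0,"rx": 0,"ry": 0,"rz": 0},{"x": 0,"y": 0,"z": 0,"rx": 0,"ry": 0,"rz": 0}])

```text
clock: 16.75
tool_pos: [0.5017, -0.1517, 0.0808]
tool_rot: [0.501, 0.498, -0.501, 0.499]
wrist_force: [0.4, -1.6, -1.0]
grip_width: 0.0122
```

```bash
python3 -c "
from h import *
plan((.4985,-.05,.080),-.5)
s=cam('side'); c=cam('top')
a=s['image'][190:320,250:380,::-1]; b=c['image'][230:310,285:405,::-1]
cv2.imwrite('pics/f.png',np.vstack([cv2.resize(a,(520,520),interpolation=2)])); cv2.imwrite('pics/g.png',cv2.resize(b,(720,480),interpolation=2))
o=manip.get_obs(); p=o['tool_pos']
print('expect tip side',proj(s,p+[0,.1,-.012]),'top',proj(c,p+[0,.1,-.012]),'grip back side',proj(s,p+[0,-.03,-.012]))
print('hole exp',proj(s,(.499,.030,.068)),proj(c,(.499,.03,.068)))
im=s['image'].astype(int); m=(im[...,0]>150)&(im[...,1]<130)&(im[...,2]<80); m[:210]=0;m[290:]=0;m[:,:290]=0;m[:,335:]=0
r,k=np.nonzero(m); print('orange',len(r),r.min(),r.max(),k.min(),k.max(),r.mean(),k.mean())
"
```

```text
tool axes [[0.001, 1.0, -0.005], [-0.001, -0.005, -1.0], [-1.0, 0.001, 0.001]] pos [ 0.5017 -0.1517  0.0808] q [-0.3   0.43  1.98 -0.    0.74 -0.29] w 0.0122 F [ 0.4 -1.6 -1. ] t 16.75
turn(deg, tool) [ 0.2  0.  -0.1] shift cm before turn [  0.08  -0.37 -10.17] after [  0.08  -0.41 -10.17]
turn(deg, tool) [-1.798e+02  1.000e-01  0.000e+00] shift cm before turn [  0.08  -0.37 -10.17] after [ 0.08  0.41 10.17]
expect tip side [258.8 313.4] top [261.7 362.8] grip back side [284.3 311.3]
hole exp [245.1 313.5] [263.2 323.5]
orange 4 272 280 309 310 274.75 309.75
```

View pics/f.png

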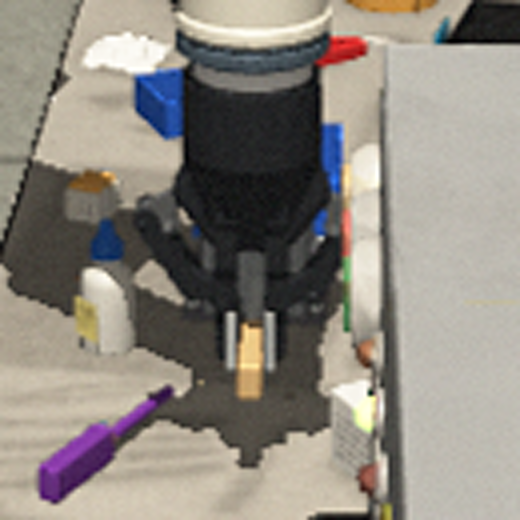

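View pics/g.png

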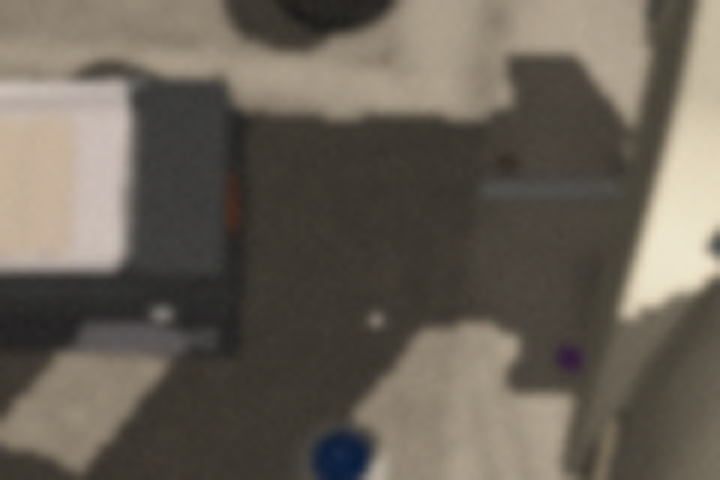

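The dowel tip shows in the top view at about (261.2,365.3), and the orange frame at (263.9,323.8). So the tip needs to go about 4 mm in −x, and it lies about 95 mm ahead of the TCP. The side view shows the grip level in the jaws.

>>> arm_command(commands=[{"x": 0.08,"y": -0.2,"z": -2,"rx": 0,"ry": 0,"rz": 0},{"x": 0,"y": -0.2,"z": -2,"rx": 0,"ry": 0,"rz": 0},{"x": 0,"y": 0,"z": -2,"rx": 0,"ry": 0,"rz": 0},{"x": 0,"y": 0,"z": -1.5,"rx": 0,"ry": 0,"rz": 0},{"x": 0,"y": 0,"z": 0,"rx": 0,"ry": 0,"rz": 0},{"x": 0,"y": 0,"z": 0,"rx": 0,"ry": 0,"rz": 0},{"x": 0,"y": 0,"z": 0,"rx": 0,"ry": 0,"rz": 0}])

```text
clock: 17.73
tool_pos: [0.4975, -0.0761, 0.0795]
tool_rot: [0.501, 0.499, -0.501, 0.499]
wrist_force: [-0.2, 0.5, 0.3]
grip_width: 0.0122
```

```bash
python3 -c "
from h import *
plan((.499,-.05,.080),-.5)
c=cam('top'); s=cam('side')
b=c['image'][235:295,300:380,::-1]; a=s['image'][225:285,280:360,::-1]
cv2.imwrite('pics/i.png',np.hstack([cv2.resize(b,(400,300),interpolation=2),cv2.resize(a,(400,300),interpolation=2)]))
"
```

```text
tool axes [[0.0, 1.0, -0.004], [-0.0, -0.004, -1.0], [-1.0, 0.0, 0.0]] pos [ 0.4975 -0.0761  0.0795] q [-0.15  0.4   2.02 -0.    0.72 -0.15] w 0.0122 F [-0.2  0.5  0.3] t 17.725
turn(deg, tool) [ 0.3  0.  -0. ] shift cm before turn [-0.05  0.14 -2.61] after [-0.05  0.13 -2.61]
turn(deg, tool) [-179.7    0.     0. ] shift cm before turn [-0.05  0.14 -2.61] after [-0.05 -0.13  2.61]
```

View pics/i.png

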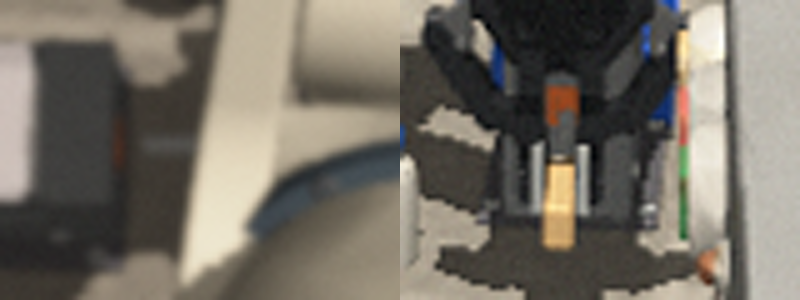

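The tip is 8 mm short of the frame and within about 1 mm of it sideways (crop frame (142,120), tip (144,140)). I push on in.

>>> arm_command(commands=[{"x": 0,"y": 0,"z": -0.5,"rx": 0,"ry": 0,"rz": 0},{"x": 0,"y": 0,"z": -0.5,"rx": 0,"ry": 0,"rz": 0},{"x": 0,"y": 0,"z": -0.5,"rx": 0,"ry": 0,"rz": 0},{"x": 0,"y": 0,"z": -0.5,"rx": 0,"ry": 0,"rz": 0},{"x": 0,"y": 0,"z": 0,"rx": 0,"ry": 0,"rz": 0},{"x": 0,"y": 0,"z": 0,"rx": 0,"ry": 0,"rz": 0}])

```text
clock: 18.58
tool_pos: [0.4975, -0.0557, 0.0795]
tool_rot: [-0.501, -0.499, 0.501, -0.499]
wrist_force: [0.3, -0.7, -0.8]
grip_width: 0.0126
```

>>> arm_command(commands=[{"x": 0,"y": 0,"z": -0.3,"rx": 0,"ry": 0,"rz": 0},{"x": 0,"y": 0,"z": -0.3,"rx": 0,"ry": 0,"rz": 0},{"x": 0,"y": 0,"z": 0,"rx": 0,"ry": 0,"rz": 0},{"x": 0,"y": 0,"z": 0,"rx": 0,"ry": 0,"rz": 0}])

```text
clock: 19.08
tool_pos: [0.4976, -0.0497, 0.0795]
tool_rot: [0.501, 0.499, -0.501, 0.499]
wrist_force: [-0.1, -1.3, -0.3]
grip_width: 0.013
```

>>> arm_command(commands=[{"x": 0,"y": 0,"z": -0.3,"rx": 0,"ry": 0,"rz": 0},{"x": 0,"y": 0,"z": 0,"rx": 0,"ry": 0,"rz": 0},{"x": 0,"y": 0,"z": 0,"rx": 0,"ry": 0,"rz": 0},{"x": 0,"y": 0,"z": 0,"rx": 0,"ry": 0,"rz": 0}])

```text
clock: 19.58
tool_pos: [0.4976, -0.0468, 0.0795]
tool_rot: [0.501, 0.499, -0.501, 0.499]
wrist_force: [0.2, -3.6, 0.5]
grip_width: 0.0127
```

>>> arm_command(commands=[{"x": 0,"y": 0,"z": -0.3,"rx": 0,"ry": 0,"rz": 0},{"x": 0,"y": 0,"z": 0,"rx": 0,"ry": 0,"rz": 0},{"x": 0,"y": 0,"z": 0,"rx": 0,"ry": 0,"rz": 0},{"x": 0,"y": 0,"z": 0,"rx": 0,"ry": 0,"rz": 0}])

```text
clock: 20.08
tool_pos: [0.4977, -0.0439, 0.0796]
tool_rot: [0.501, 0.499, -0.501, 0.499]
wrist_force: [-0.2, -6.1, 2.1]
grip_width: 0.0126
```

>>> arm_command(commands=[{"x": 0,"y": 0,"z": -0.2,"rx": 0,"ry": 0,"rz": 0},{"x": 0,"y": 0,"z": 0,"rx": 0,"ry": 0,"rz": 0},{"x": 0,"y": 0,"z": 0,"rx": 0,"ry": 0,"rz": 0},{"x": 0,"y": 0,"z": 0,"rx": 0,"ry": 0,"rz": 0}])

```text
clock: 20.58
tool_pos: [0.4978, -0.0419, 0.0796]
tool_rot: [0.501, 0.499, -0.501, 0.499]
wrist_force: [0.5, -5.7, 1.9]
grip_width: 0.0124
```

```bash
python3 -c "
from h import *
c=cam('top'); save(c,'j.png',(215,315,200,360),5)
for i in '123':print([(np.round(d['at']),d['p']) for d in manip.spot_in('top','roller_'+i)])"
```

```text
[(array([265., 229.]), 0.76), (array([263., 222.]), 0.65), (array([267., 238.]), 0.53)]
[(array([265., 229.]), 0.76), (array([263., 222.]), 0.65), (array([267., 238.]), 0.53)]
[(array([265., 229.]), 0.76), (array([263., 222.]), 0.65), (array([267., 238.]), 0.53)]
```

All three rollers are spotted in the tray. I withdraw straight back, then carry the dowel to the mat.

>>> arm_command(commands=[{"x": 0,"y": 0,"z": 1,"rx": 0,"ry": 0,"rz": 0},{"x": 0,"y": 0,"z": 1,"rx": 0,"ry": 0,"rz": 0},{"x": 0,"y": 0,"z": 1.5,"rx": 0,"ry": 0,"rz": 0},{"x": 0,"y": 0,"z": 2.5,"rx": 0,"ry": 0,"rz": 0},{"x": 0,"y": 0,"z": 3,"rx": 0,"ry": 0,"rz": 0},{"x": -1,"y": 0,"z": 4,"rx": 0,"ry": 0,"rz": 0},{"x": -2,"y": -0.4,"z": 4,"rx": 0,"ry": 0,"rz": 0},{"x": 0,"y": -0.4,"z": 4,"rx": 0,"ry": 0,"rz": 0},{"x": 0,"y": -0.4,"z": 4,"rx": 0,"ry": 0,"rz": 0},{"x": 0,"y": -0.4,"z": 4,"rx": 0,"ry": 0,"rz": 0},{"x": 0,"y": -0.2,"z": 1.2,"rx": 0,"ry": 0,"rz": 0},{"x": 0,"y": 0,"z": 0,"rx": 0,"ry": 0,"rz": 0},{"x": 0,"y": 0,"z": 0,"rx": 0,"ry": 0,"rz": 0},{"x": 0,"y": 0,"z": 0,"rx": 0,"ry": 0,"rz": 0}])

```text
clock: 22.52
tool_pos: [0.4787, -0.3425, 0.1094]
tool_rot: [0.501, 0.5, -0.5, 0.499]
wrist_force: [0.6, 0.1, -0.3]
grip_width: 0.0124
```

View pics/j.png

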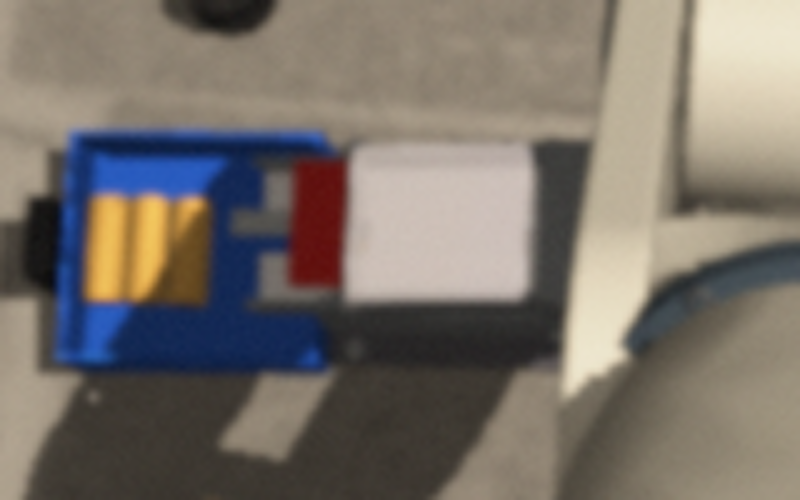

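The gate stands open (red, at crop (225,318)) and the three rollers lie side by side in the tray at crop (248,147). I lower the dowel onto the mat.

>>> arm_command(commands=[{"x": 2.5,"y": 0,"z": 0,"rx": 0,"ry": 0,"rz": 0},{"x": 2.5,"y": 0,"z": 0,"rx": 0,"ry": 0,"rz": 0},{"x": 2,"y": 0,"z": 0,"rx": 0,"ry": 0,"rz": 0},{"x": 0.6,"y": 0,"z": 0,"rx": 0,"ry": 0,"rz": 0},{"x": 0.4,"y": 0,"z": 0,"rx": 0,"ry": 0,"rz": 0},{"x": 0.3,"y": 0,"z": 0,"rx": 0,"ry": 0,"rz": 0},{"x": 0,"y": 0,"z": 0,"rx": 0,"ry": 0,"rz": 0},{"x": 0,"y": 0,"z": 0,"rx": 0,"ry": 0,"rz": 0},{"x": 0,"y": 0,"z": 0,"rx": 0,"ry": 0,"rz": 0}])

```text
clock: 23.65
tool_pos: [0.4787, -0.3438, 0.0268]
tool_rot: [0.501, 0.499, -0.501, 0.499]
wrist_force: [-0.2, 0.2, -0.1]
grip_width: 0.0127
```

>>> arm_command(commands=[{"x": 0,"y": 0,"z": 0,"rx": 0,"ry": 0,"rz": 0},{"x": 0,"y": 0,"z": 0,"rx": 0,"ry": 0,"rz": 0},{"x": 0,"y": 0,"z": 0,"rx": 0,"ry": 0,"rz": 0},{"x": 0,"y": 0,"z": 0,"rx": 0,"ry": 0,"rz": 0},{"x": 0,"y": 0,"z": 0,"rx": 0,"ry": 0,"rz": 0},{"x": -2,"y": 0,"z": 0,"rx": 0,"ry": 0,"rz": 0},{"x": -4,"y": 0,"z": 0,"rx": 0,"ry": 0,"rz": 0},{"x": -6,"y": 0,"z": 0,"rx": 0,"ry": 0,"rz": 0},{"x": -6,"y": 0,"z": 0,"rx": 0,"ry": 0,"rz": 0},{"x": 0,"y": 0,"z": 6,"rx": 0,"ry": 0,"rz": 0},{"x": 0,"y": 0,"z": 6,"rx": 0,"ry": 0,"rz": 0},{"x": 0,"y": 0,"z": 6,"rx": 0,"ry": 0,"rz": 0},{"x": 0,"y": 0,"z": 0,"rx": 0,"ry": 0,"rz": 0},{"x": 0,"y": 0,"z": 0,"rx": 0,"ry": 0,"rz": 0},{"x": 0,"y": 0,"z": 0,"rx": 0,"ry": 0,"rz": 0}], claw=6)

```text
clock: 25.52
tool_pos: [0.4781, -0.5224, 0.2071]
tool_rot: [0.501, 0.499, -0.501, 0.499]
wrist_force: [-0.5, 0.3, -0.3]
grip_width: 0.0602
```

```bash
python3 -c "
from h import *
c=cam('top'); save(c,'k.png',(190,340,180,560),2)
print(manip.get_obs()['tool_pos'],[(np.round(d['at']),ray(c,d['at'],.025).round(3)) for d in manip.spot_in('top','dowel_grip')])"
```

```text
[ 0.4782483  -0.52241983  0.20704869] [(array([272., 488.]), array([ 0.484, -0.32 ,  0.025])), (array([300., 414.]), array([ 0.425, -0.16 ,  0.025]))]
```

View pics/k.png

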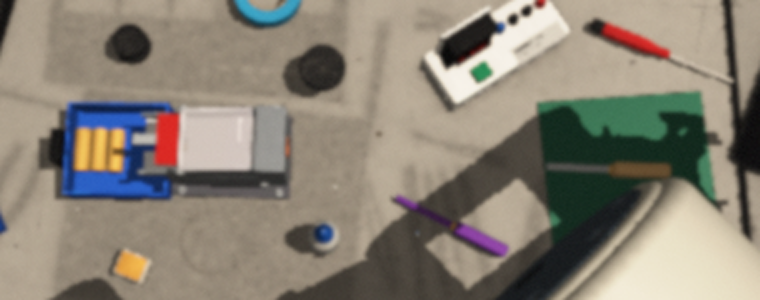

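The dowel lies on the mat, its grip at (275,500) and its shaft pointing left. The rollers are in the tray, the tray is home and the bystanders stand where they were. I hand in.

```bash
python3 -c "
from h import *
print(manip.hand_in())"
```

```text
the job is handed in; nothing more can be done
None
```

I handed the job in at about 25.6 s on the robot's clock, well inside the 67 s. No verdict was reported.

- **Tray:** I gripped the large tray by its fin and slid it home. A contact force of about 18 N showed it seated. A later measurement put its centre at (0.501, 0.212), against a home position of about (0.500, 0.212).
- **Release:** I pushed the wood-handled dowel through the hole, and the reaction rose to about 6 N. The gate opened and the picture shows all three rollers side by side in the tray.
- **End state:** In the last picture the dowel lies flat with its grip on the mat, and the tray and the rollers in it are in place. The needle bottle, jar, relay and loupe look unmoved, and the hand is clear of everything. I judged the bystanders by eye only, did not measure the dowel's height after letting go, and could not see the catch itself.
- **Disagreements:**
  - My first move call was refused because its rows did not give all six numbers.
  - The dowel's tip measured about 95 mm ahead of the tool point, not the expected 100 mm; I allowed for this when inserting it.
  - The finger opening read about 1.5 mm under the dowel grip's true 14 mm.
- **Picture limit:** I viewed 12 pictures, the most allowed, where about 8 were planned.

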